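# Load the jar stirrer cold and start a full run

## Robot

A 6-joint arm with a two-finger parallel gripper is mounted at the origin on the work surface. World frame = base frame: x ahead of the robot, y to its left, z up, the work surface at z = 0. Lengths are in m, angles in rad, forces in N, time in s.
With the tool pointing down it reaches from about 0.275 to 0.825 m from the base axis. Payload 4.9 kg.
Tool frame: the origin (TCP) lies between the finger pads, 19 mm behind the fingertips; this is the grasp point; z points along the fingers, y is the line along which they close (so a half turn about z gives the same grasp; the last joint's range is limited). The gripper opens to 85 mm and grips with 20 to 120 N. Pads are 22 mm wide; open, the fingers measure 114 mm over their backs; the gripper's body (76 mm by 85 mm) begins 54 mm behind the grasp point. The pads swing forward as they close: fully open they stand 13 mm farther back than shut.
Start: joints at [1.107, 0.326, -0.193, 1.052, 0, 1.437], TCP at [0.178, 0.52, 0.25] pointing down, gripper open.
Joint ranges: [-2.65, 2.65], [-0.97, 1.79], [-1.3, 1.35], [-1.93, 2.1], [-1.47, 1.37], [-3.14, 3.14]. Speed limits (rad/s): [2.57, 2.57, 3.14, 3.14, 3.14, 3.14].

## Interface

Orientations are given as a rotation vector (axis times angle).
In Python, from cell import * gives the robot as it stands. Calls block until the motion is done:
- movep(position, orientation): joint-space move of the TCP to a pose.
- move_l(position, velocity=0.15, rot=None, until_force=None): straight line of the TCP; rot=None keeps the orientation; velocity is the mean speed in m/s. With until_force (N) it stops when the force on the tool has changed by that much, and returns True; else False.
- set_joints(angles): joint-space move.
- let_go() and grab(newtons=None): open the fingers fully, or close them until they stop; newtons is the grip in N (None keeps the last).
- sleep(seconds).
- ik(position, orientation): joint angles nearest the present ones, or None.
- get_state(): the state.
- grab_frame(name): name is "scene" or "side" or "wrist"; returns a dict with "img" (384x512x3 uint8, red, green, blue), "fx", "fy", "cx", "cy" (pixels), "cam_to_world" (4x4, takes a point from camera to world coordinates); the wrist camera has in their place "T_tool_cam" (4x4, takes a point from camera to tool coordinates, whose origin is the TCP and whose axes are the flange's). Camera axes: x right, y down, z forward; pixel columns grow to the right and rows downward; lengths in m; the calibration is good to about 2 mm. A picture is of the moment at which its call begins: read the wrist's pose just before it. There is no depth.
A pose or a line that the arm cannot do raises MotionError and nothing moves.
- sign_off(): hands the job in; it is judged then, once.
Trained networks look in the newest picture that a camera, given by its name, has taken for a name from the list of things; names that differ only in an ending like _2 or _b are one class to them, and where a whole thing is asked for, a point or a joint stands for the part that bears it (a point fixed in the world has none). Each returns a list of dicts, best first, with "score" (0 to 1); they miss things now and then, are a little off and sometimes report something else, mostly with a low value. They report only what shows in the picture. A call takes as long as a camera call.
- spot_in(camera, name): "centre" ([column, row] in pixels, amid what is visible of it).
- silhouettes(camera, name): "mask" (384x512 bool, what is visible of it) and "centre" ([column, row] in pixels, amid what is visible of it).
- tip_of(camera, name): "centre" ([column, row] in pixels: a listed point, or the origin of a listed thing).
The state is a dict: "clock": time; "q": joint angles; "joint_velocities": joint speeds; "tau": joint torques, N m; "position": TCP position; "eef_rot": TCP orientation; "contact_force": force on the tool from outside, world axes, zero at the start; "wrist_torque": the same for the moment, N m; "finger_gap": opening from 0.0 (shut) to 1.0 (fully open); "grasp_force": force on a finger pad.
Only numpy, scipy, OpenCV 4.12 (cv2) and the standard library are available. Lean on these libraries where they do the work, as an engineer would, in place of code of your own. Each camera call takes 0.05 s, during which the arm holds its last target. There are 200 camera calls.

## Task

Start a cold stirring run of the sample jars. Before lifting any jar, turn the heater knob (the larger one on the control box) fully anticlockwise to its off stop and leave it there; then stand every amber sample jar upright in a well of the stirrer, one to a well, fully down; and only when they are all in, turn the timer knob (the smaller one) fully clockwise to its end stop. Leave the other things on the bench where they are.

Things in the scene. Friction and masses are not known exactly. Their poses are not given: they have to be found in the camera images.
- stirrer: the stirrer, fixed: a low white housing (190 x 200 mm, 36 mm high) carrying an aluminium block (166 mm along its own x, 184 mm along y), flat top 70 mm above the bench, with six round wells in two rows of three. Origin: centre of its underside, z up. On the left or the right of the bench, turned up to 0.3 rad from the world axes.
- well0 (a point): well 0 of the stirrer: centre of its mouth, 70 mm above the bench. Wells are 49 mm across, chamfered 2 mm, 24 mm deep, flat floor 46 mm above the bench. Rows run along the stirrer's y: pitch 60 mm in a row, rows 90 mm apart along its x (wells 0-2 the row at -x, 3-5 at +x). Empty at the start. Its axes are the stirrer's.
- well1 (a point): well 1 of the stirrer: centre of its mouth, 70 mm above the bench. Wells are 49 mm across, chamfered 2 mm, 24 mm deep, flat floor 46 mm above the bench. Rows run along the stirrer's y: pitch 60 mm in a row, rows 90 mm apart along its x (wells 0-2 the row at -x, 3-5 at +x). Empty at the start. Its axes are the stirrer's.
- well2 (a point): well 2 of the stirrer: centre of its mouth, 70 mm above the bench. Wells are 49 mm across, chamfered 2 mm, 24 mm deep, flat floor 46 mm above the bench. Rows run along the stirrer's y: pitch 60 mm in a row, rows 90 mm apart along its x (wells 0-2 the row at -x, 3-5 at +x). Empty at the start. Its axes are the stirrer's.
- well3 (a point): well 3 of the stirrer: centre of its mouth, 70 mm above the bench. Wells are 49 mm across, chamfered 2 mm, 24 mm deep, flat floor 46 mm above the bench. Rows run along the stirrer's y: pitch 60 mm in a row, rows 90 mm apart along its x (wells 0-2 the row at -x, 3-5 at +x). Empty at the start. Its axes are the stirrer's.
- well4 (a point): well 4 of the stirrer: centre of its mouth, 70 mm above the bench. Wells are 49 mm across, chamfered 2 mm, 24 mm deep, flat floor 46 mm above the bench. Rows run along the stirrer's y: pitch 60 mm in a row, rows 90 mm apart along its x (wells 0-2 the row at -x, 3-5 at +x). Empty at the start. Its axes are the stirrer's.
- well5 (a point): well 5 of the stirrer: centre of its mouth, 70 mm above the bench. Wells are 49 mm across, chamfered 2 mm, 24 mm deep, flat floor 46 mm above the bench. Rows run along the stirrer's y: pitch 60 mm in a row, rows 90 mm apart along its x (wells 0-2 the row at -x, 3-5 at +x). Empty at the start. Its axes are the stirrer's.
- control: the control box, fixed, white, 130 mm along its own x, 210 mm along y, 50 mm high; on the other side of the bench from the stirrer, turned up to 0.35 rad. Origin: centre of its underside. Two black knobs with vertical axes on top: the larger (heater) at +50 mm along the box's y, the smaller (timer) at -55 mm. Around each, scale ticks; the two long ones mark its end stops.
- heat_grip (a point): heater knob, the larger: a disc 68 mm across, 10 mm high, with an upright grip bar 18 mm thick and 66 mm long across it, bar top 96 mm above the bench, disc top 62 mm. This point is on the axis 86 mm above the bench, a good height for the TCP; it turns with the knob. Its x runs along the bar (grip closing along its y); a white line on top points along -x.
- heat (a joint): heater knob angle, rad: 0 = off, the anticlockwise end stop; grows clockwise seen from above, to 4.2 at the other stop. At 0 the bar lies along the control box's x, its white line towards the box's -x side. Stays where left (0.04 N m of friction, no spring). Starts between 1.4 and 3.6.
- timer_grip (a point): timer knob, the smaller: a disc 44 mm across, 10 mm high, with an upright grip bar 14 mm thick and 42 mm long across it, bar top 96 mm above the bench, disc top 62 mm. This point is on the axis 86 mm above the bench, a good height for the TCP; it turns with the knob. Its x runs along the bar (grip closing along its y); a white line on top points along -x.
- timer (a joint): timer knob angle, rad: 0 at the anticlockwise stop, grows clockwise seen from above to 4.2 = longest run, at the clockwise end stop. At 0 the bar lies along the control box's x axis, white line towards -x. Stays where left (0.04 N m of friction). Starts between 0.2 and 1.6.
- jar0: a closed sample jar, amber glass with white label band and black cap: a cylinder 44 mm across, 64 mm tall (cap the top 18 mm), heavy glass foot, 0.08 to 0.17 kg, upright on the bench. Origin: centre of its underside, z along the jar. Grip it at the cap and upper body, TCP about 48 mm above the underside. Three to five jars are present; None if absent.
- jar1: a closed sample jar, amber glass with white label band and black cap: a cylinder 44 mm across, 64 mm tall (cap the top 18 mm), heavy glass foot, 0.08 to 0.17 kg, upright on the bench. Origin: centre of its underside, z along the jar. Grip it at the cap and upper body, TCP about 48 mm above the underside. Three to five jars are present; None if absent.
- jar2: a closed sample jar, amber glass with white label band and black cap: a cylinder 44 mm across, 64 mm tall (cap the top 18 mm), heavy glass foot, 0.08 to 0.17 kg, upright on the bench. Origin: centre of its underside, z along the jar. Grip it at the cap and upper body, TCP about 48 mm above the underside. Three to five jars are present; None if absent.
- jar3: a closed sample jar, amber glass with white label band and black cap: a cylinder 44 mm across, 64 mm tall (cap the top 18 mm), heavy glass foot, 0.08 to 0.17 kg, upright on the bench. Origin: centre of its underside, z along the jar. Grip it at the cap and upper body, TCP about 48 mm above the underside. Three to five jars are present; None if absent.
- jar4: a closed sample jar, amber glass with white label band and black cap: a cylinder 44 mm across, 64 mm tall (cap the top 18 mm), heavy glass foot, 0.08 to 0.17 kg, upright on the bench. Origin: centre of its underside, z along the jar. Grip it at the cap and upper body, TCP about 48 mm above the underside. Three to five jars are present; None if absent.
- eyepiece: spare microscope eyepiece standing among the jars, black with a bright steel barrel on top (45 mm across at the foot, 62 mm tall, the steel part 30 mm across). Not part of the job. Origin: centre of its underside.
- petri: closed clear petri dish, 94 mm across, 18 mm high. Not part of the job. Origin: centre of its underside.
- slidebox: grey slide box, 70 x 80 x 30 mm. Not part of the job. Origin: centre of its underside.
- brush: small brush with a wooden handle, 170 mm long, lying, origin at mid-length (length along its x). Not part of the job. Origin: centre of its underside.
- notebook: blue notebook, 120 x 170 x 14 mm. Not part of the job. Origin: centre of its underside.
- washbottle: white bottle, 64 mm across, 150 mm tall. Not part of the job. Origin: centre of its underside.
- beaker: white porcelain beaker, 70 mm across, 90 mm tall. Not part of the job. Origin: centre of its underside.

How it is judged:
On the way, in this order (a step that is already met when the one before it is completed fails the run):
1. the heater knob is turned to its anticlockwise stop (off) (value of joint heat below 0.09 rad), for 0.2 s.
2. every jar present stands fully down in a well of the stirrer, heater still off ((horizontal distance between jar0 and well0 below 0.006 m or horizontal distance between jar0 and well1 below 0.006 m or horizontal distance between jar0 and well2 below 0.006 m or horizontal distance between jar0 and well3 below 0.006 m or horizontal distance between jar0 and well4 below 0.006 m or horizontal distance between jar0 and well5 below 0.006 m) and z of each of jar0, jar1, jar2, jar3, jar4 in the frame of stirrer below 0.051 m and angle between each of jar0, jar1, jar2, jar3, jar4's own z axis and vertical below 0.12 rad and linear speed of each of jar0, jar1, jar2, jar3, jar4 below 0.03 m/s and (horizontal distance between jar1 and well0 below 0.006 m or horizontal distance between jar1 and well1 below 0.006 m or horizontal distance between jar1 and well2 below 0.006 m or horizontal distance between jar1 and well3 below 0.006 m or horizontal distance between jar1 and well4 below 0.006 m or horizontal distance between jar1 and well5 below 0.006 m) and (horizontal distance between jar2 and well0 below 0.006 m or horizontal distance between jar2 and well1 below 0.006 m or horizontal distance between jar2 and well2 below 0.006 m or horizontal distance between jar2 and well3 below 0.006 m or horizontal distance between jar2 and well4 below 0.006 m or horizontal distance between jar2 and well5 below 0.006 m) and (horizontal distance between jar3 and well0 below 0.006 m or horizontal distance between jar3 and well1 below 0.006 m or horizontal distance between jar3 and well2 below 0.006 m or horizontal distance between jar3 and well3 below 0.006 m or horizontal distance between jar3 and well4 below 0.006 m or horizontal distance between jar3 and well5 below 0.006 m) and (horizontal distance between jar4 and well0 below 0.006 m or horizontal distance between jar4 and well1 below 0.006 m or horizontal distance between jar4 and well2 below 0.006 m or horizontal distance between jar4 and well3 below 0.006 m or horizontal distance between jar4 and well4 below 0.006 m or horizontal distance between jar4 and well5 below 0.006 m) and value of joint heat below 0.09 rad), for 0.2 s.
3. the timer knob is turned to its clockwise stop (value of joint timer above 4.11 rad), for 0.2 s.
At the end, for the whole second after the job is handed in: Heater knob within 0.09 rad of its anticlockwise stop, timer knob within 0.09 rad of its clockwise stop (4.2), and every jar present at rest upright (within 0.12 rad) in a well of the stirrer, centred within 6 mm and with its foot within 5 mm of the well's floor (all of step 2 and value of joint timer above 4.11 rad); the robot touches nothing.
It fails at once if a jar is lifted while the heater is still on (value of joint heat above 0.15 rad and height (world z) of any of jar0, jar1, jar2, jar3, jar4 above 0.035 m).
It fails at once if another thing on the bench is moved more than 6 cm or tipped over (distance of any of eyepiece, petri, slidebox, brush, notebook, washbottle, beaker from where it was at the start of the episode above 0.06 m or angle between any of eyepiece, petri, slidebox, notebook, washbottle, beaker's own z axis and vertical above 0.7 rad).
Of jar0, jar1, jar2, jar3, jar4 only 3 to 5 are there at a start; the rules pass over those that are not, and their reading is None.
At some moment in a run one of jar0, jar1, jar2, jar3, jar4 may be knocked a few centimetres aside while the robot is not near it.
It also fails if it takes over 210 s, if anything falls off the work surface, if the arm or the gripper's body presses on something with over 40 N, if the wrist force passes 120 N, or if a joint passes its speed limit or range.

## Working session

There is one attempt and no reset: what is moved stays moved. The work goes in short steps, each a Python script; the robot and the scene stay as the last script left them, time stands still between calls to the robot, and variables do not carry over. Pictures are saved under pics/ and viewed, at most 14 in all, crops included, and the job is handed in when it is done.

```bash
mkdir -p pics; ls
python3 - <<'E'
from cell import *
import cv2,numpy as np
for n in ["scene","side"]:
    f=grab_frame(n); cv2.imwrite(f"pics/{n}0.png",f["img"][:,:,::-1]); print(n,f["fx"],f["cx"],np.round(f["cam_to_world"],3).tolist())
    for k in ["jar0","eyepiece","stirrer","control","heat_grip","timer_grip"]+["well%d"%i for i in range(6)]:
        print(k,[(np.round(d["centre"]).tolist(),round(d["score"],2)) for d in tip_of(n,k)][:7])
f=grab_frame("wrist");print(np.round(f["T_tool_cam"],3).tolist(),f["fx"]); s=get_state(); print(s["clock"],s["eef_rot"])
E
```

```text
pics
scene 473.5045383364508 251.75017165435443 [[0.756, 0.463, -0.463, 1.235], [0.655, -0.519, 0.549, -0.777], [0.014, -0.718, -0.696, 1.078], [0.0, 0.0, 0.0, 1.0]]
jar0 [([256.0, 204.0], 0.84), ([313.0, 215.0], 0.72), ([211.0, 210.0], 0.7), ([230.0, 197.0], 0.69), ([247.0, 236.0], 0.52), ([285.0, 217.0], 0.5)]
eyepiece [([147.0, 264.0], 0.69), ([232.0, 223.0], 0.57)]
stirrer [([283.0, 159.0], 0.76)]
control [([148.0, 265.0], 0.67)]
heat_grip [([154.0, 238.0], 0.76), ([285.0, 216.0], 0.69)]
timer_grip [([129.0, 256.0], 0.58)]
well0 [([277.0, 139.0], 0.77), ([306.0, 144.0], 0.76), ([290.0, 132.0], 0.7), ([264.0, 144.0], 0.66), ([280.0, 160.0], 0.65), ([293.0, 150.0], 0.63), ([230.0, 224.0], 0.51)]
well1 [([277.0, 139.0], 0.77), ([306.0, 144.0], 0.76), ([290.0, 132.0], 0.7), ([264.0, 144.0], 0.66), ([280.0, 160.0], 0.65), ([293.0, 150.0], 0.63), ([230.0, 224.0], 0.51)]
well2 [([277.0, 139.0], 0.77), ([306.0, 144.0], 0.76), ([290.0, 132.0], 0.7), ([264.0, 144.0], 0.66), ([280.0, 160.0], 0.65), ([293.0, 150.0], 0.63), ([230.0, 224.0], 0.51)]
well3 [([277.0, 139.0], 0.77), ([306.0, 144.0
[... 1496 characters left out ...]
], 0.58), ([218.0, 144.0], 0.57), ([190.0, 122.0], 0.56)]
well3 [([190.0, 134.0], 0.98), ([186.0, 141.0], 0.91), ([220.0, 131.0], 0.73), ([220.0, 116.0], 0.58), ([218.0, 144.0], 0.57), ([190.0, 122.0], 0.56)]
well4 [([190.0, 134.0], 0.98), ([186.0, 141.0], 0.91), ([220.0, 131.0], 0.73), ([220.0, 116.0], 0.58), ([218.0, 144.0], 0.57), ([190.0, 122.0], 0.56)]
well5 [([190.0, 134.0], 0.98), ([186.0, 141.0], 0.91), ([220.0, 131.0], 0.73), ([220.0, 116.0], 0.58), ([218.0, 144.0], 0.57), ([190.0, 122.0], 0.56)]
[[-0.001, -0.945, -0.326, 0.085], [1.0, -0.001, -0.001, -0.0], [0.001, -0.326, 0.945, -0.125], [0.0, 0.0, 0.0, 1.0]] 284.2956799067559
1.35 [-5.15706633e-01 -3.09895732e+00 -6.49143275e-05]
```

View pics/scene0.png

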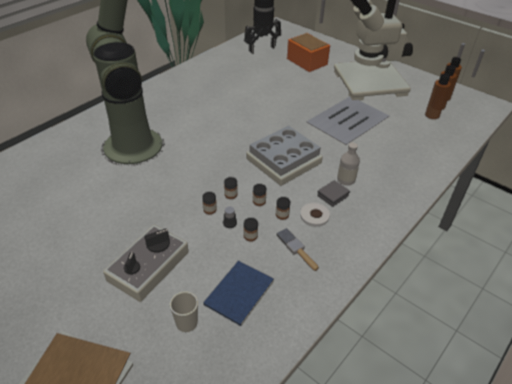

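View pics/side0.png

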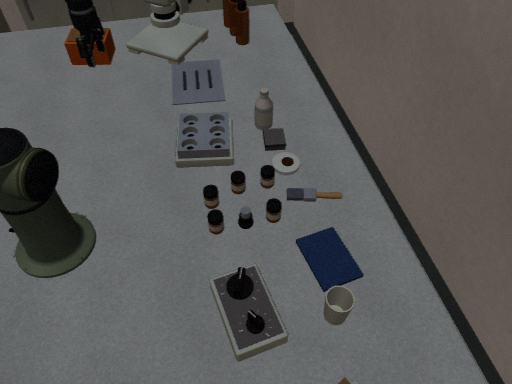

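The scene shows five jars, in scene pixels at (209,203), (231,187), (259,194), (283,207) and (250,229). The eyepiece is at (230,217), the stirrer at (285,152) and the control box at (147,260). Next I'll get rough positions, then look with the wrist camera.

```bash
cat > h.py <<'E'
from cell import *
import cv2,numpy as np
from scipy.spatial.transform import Rotation as R
from scipy.optimize import least_squares
def down(yaw):  # tool z down, tool y (closing line) along world angle yaw+pi/2; tool x along yaw
    x=np.array([np.cos(yaw),np.sin(yaw),0]);z=np.array([0,0,-1.]);return R.from_matrix(np.c_[x,np.cross(z,x),z]).as_rotvec()
def shot(cam,name=None):
    s=get_state();f=grab_frame(cam)
    if cam=="wrist":
        T=np.eye(4);T[:3,:3]=R.from_rotvec(s["eef_rot"]).as_matrix();T[:3,3]=s["position"];f["cam_to_world"]=T@f["T_tool_cam"]
    if name: cv2.imwrite(f"pics/{name}.png",f["img"][:,:,::-1])
    return f
def toplane(f,px,z):
    T=f["cam_to_world"];d=T[:3,:3]@np.array([(px[0]-f["cx"])/f["fx"],(px[1]-f["cy"])/f["fy"],1]);o=T[:3,3]
    return (o+d*(z-o[2])/d[2])[:2]
def proj(f,P):
    c=np.linalg.inv(f["cam_to_world"])@np.append(P,1);return np.array([f["fx"]*c[0]/c[2]+f["cx"],f["fy"]*c[1]/c[2]+f["cy"]])
def find(f,cam,name,z,m=0.4): return [(np.round(toplane(f,d["centre"],z),4).tolist(),round(d["score"],2)) for d in tip_of(cam,name) if d["score"]>m]
E
python3 - <<'E'
from h import *
for n in ["scene","side"]:
    f=shot(n)
    for k,z in dict(jar0=0,eyepiece=0,stirrer=0,control=0,heat_grip=.086,timer_grip=.086,well0=.07,washbottle=0,notebook=0,beaker=0,petri=0,brush=0,slidebox=0).items(): print(k,find(f,n,k,z))
print(get_state()["finger_gap"])
E
```

```text
jar0 [([0.6372, 0.0973], 0.79), ([0.4408, -0.0415], 0.79), ([0.6131, -0.0483], 0.71), ([0.5435, 0.0733], 0.7), ([0.4445, 0.0549], 0.61)]
eyepiece [([0.5334, -0.0457], 0.74)]
stirrer [([0.4694, 0.3066], 0.8), ([0.3597, 0.4004], 0.63)]
control [([0.4769, -0.3342], 0.75), ([0.3848, 0.4627], 0.63)]
heat_grip [([0.4762, -0.2853], 0.59)]
timer_grip [([0.4729, -0.3758], 0.55)]
well0 [([0.4306, 0.3879], 0.81), ([0.4192, 0.3161], 0.72), ([0.516, 0.36], 0.68), ([0.5143, 0.3032], 0.63), ([0.4991, 0.2362], 0.62)]
washbottle []
notebook [([0.7232, -0.2258], 0.75), ([0.6431, 0.0943], 0.68), ([0.7682, -0.0002], 0.5)]
beaker [([0.6896, -0.3825], 0.64)]
petri [([0.7062, 0.1552], 0.79), ([0.5358, -0.0487], 0.63), ([0.6283, 0.0978], 0.51)]
brush [([0.7689, 0.0034], 0.86)]
slidebox [([0.7043, 0.2633], 0.66), ([0.5342, -0.0438], 0.66), ([0.463, 0.4387], 0.59)]
jar0 [([0.4379, -0.0475], 0.82), ([0.5376, 0.0746], 0.78), ([0.4474, 0.0648], 0.77), ([0.5259, -0.0608], 0.57), ([0.6259, -0.0393], 0.56)]
eyepiece [([0.5301, -0.0555], 0.68)]
stirrer [([0.474, 0.3279], 0.84)]
control [([0.4775, -0.3267], 0.7), ([0.5351, 0.0837], 0.48)]
heat_grip [([0.4662, -0.2743], 0.82)]
timer_grip [([0.4662, -0.3701], 0.63), ([0.4865, -0.381], 0.52)]
well0 [([0.5307, 0.3724], 0.89), ([0.5127, 0.2975], 0.7), ([0.4238, 0.3241], 0.65), ([0.5107, 0.2285], 0.61), ([0.4433, 0.3858], 0.56)]
washbottle [([0.6886, 0.3727], 0.58)]
notebook []
beaker [([0.6822, -0.3727], 0.79)]
petri [([0.7114, 0.1637], 0.95)]
brush [([0.7641, -0.0042], 0.66)]
slidebox [([0.7151, 0.2815], 0.97)]
1.0002175748916997
```

Run:
```python
from h import *
def look(x,y,z,name,q):
    movep([x,y,z],down(q)); return shot("wrist",name)
for q in np.arange(-3,3.2,.5):
    print(round(q,1),[None if (j:=ik([x,y,.25],down(q))) is None else np.round(j[[0,5]] if hasattr(j,'dtype') else [j[0],j[5]],2).tolist() for x,y in [(.47,.31),(.47,-.32),(.53,.03)]])
f=look(.47,.31,.28,"w_st",3.1)
print(find(f,"wrist","well0",.07))
f=look(.53,.03,.33,"w_jar",3.1)
print(find(f,"wrist","jar0",0),find(f,"wrist","eyepiece",0))
f=look(.47,-.32,.24,"w_ct",3.1)
print(find(f,"wrist","heat_grip",.086),find(f,"wrist","timer_grip",.086),find(f,"wrist","control",0),get_state()["clock"])
```

```text
-3.0 [[0.45, 0.31], [-0.73, -0.87], [-0.08, -0.22]]
-2.5 [[0.45, -0.19], [-0.73, -1.37], [-0.08, -0.72]]
-2.0 [[0.45, -0.69], [-0.73, -1.87], [-0.08, -1.22]]
-1.5 [[0.45, -1.19], [-0.73, -2.37], [-0.08, -1.72]]
-1.0 [[0.45, -1.69], [-0.73, -2.87], [-0.08, -2.22]]
-0.5 [[0.45, -2.19], [-0.73, 2.91], [-0.08, -2.72]]
0.0 [[0.45, -2.69], [-0.73, 2.41], [-0.08, 3.06]]
0.5 [[0.45, 3.09], [-0.73, 1.91], [-0.08, 2.56]]
1.0 [[0.45, 2.59], [-0.73, 1.41], [-0.08, 2.06]]
1.5 [[0.45, 2.09], [-0.73, 0.91], [-0.08, 1.56]]
2.0 [[0.45, 1.59], [-0.73, 0.41], [-0.08, 1.06]]
2.5 [[0.45, 1.09], [-0.73, -0.09], [-0.08, 0.56]]
3.0 [[0.45, 0.59], [-0.73, -0.59], [-0.08, 0.06]]
[([0.515, 0.2926], 0.89), ([0.4365, 0.3713], 0.87), ([0.4152, 0.2452], 0.82), ([0.425, 0.3078], 0.79), ([0.5039, 0.2344], 0.61), ([0.5288, 0.3534], 0.58)]
[([0.6144, -0.0497], 0.94), ([0.4447, -0.0459], 0.82), ([0.6334, 0.0864], 0.8), ([0.4481, 0.0498], 0.79), ([0.5363, 0.0772], 0.75)] [([0.5315, -0.0502], 0.85)]
[([0.4652, -0.2805], 0.75)] [([0.4798, -0.3799], 0.89)] [([0.474, -0.3257], 0.87), ([0.6131, -0.0486], 0.43)] 7.0417
```

View pics/w_ct.png

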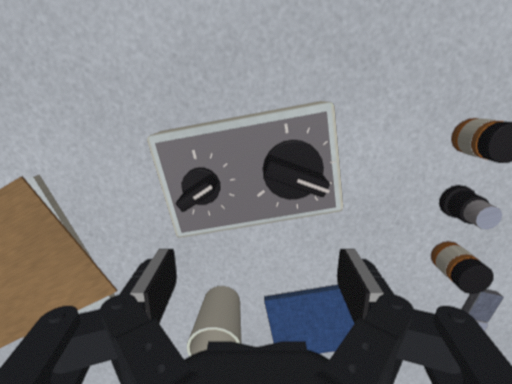

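View pics/w_st.png

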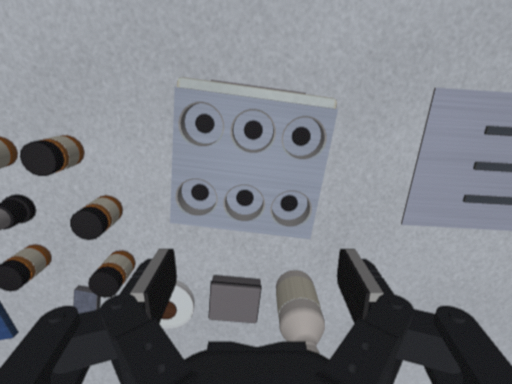

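View pics/w_jar.png

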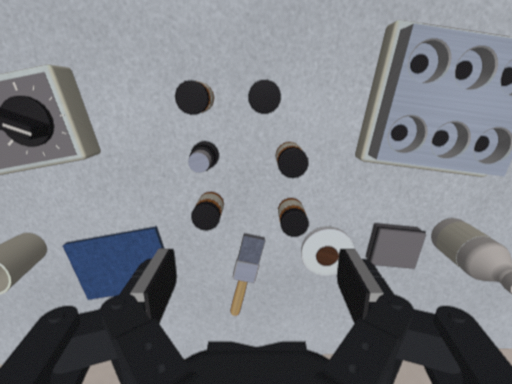

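The wrist views show:
- **Heater:** the line points right and down from (300,178) to (328,190), so heat is about 2.1.
- **Timer:** the line points up and right from (195,196) to (213,186), so timer is about 1.2.
- **Stirrer:** all six wells are visible and empty.
- **Jars:** all five stand clear, with the eyepiece at (204,155).

Now I'll refine these measurements.

```bash
cat >> h.py <<'E'
def line(f,c,r,z=.096,out=None):
    """world angle of the white line on the knob, from a rectified patch (0.25 mm/px)"""
    n=int(r*1.15*4000);g=cv2.cvtColor(f["img"],cv2.COLOR_RGB2GRAY)
    src=np.float32([[-n,-n],[n,-n],[n,n],[-n,n]]);dst=np.float32([proj(f,[c[0]+a/4000,c[1]+b/4000,z]) for a,b in src])
    W=cv2.warpPerspective(g,np.linalg.inv(cv2.getPerspectiveTransform(src+n,dst)),(2*n+1,2*n+1),flags=cv2.INTER_LINEAR)
    yy,xx=np.mgrid[-n:n+1,-n:n+1];m=(W>170)&(np.hypot(xx,yy)<r*4000)
    if out: cv2.imwrite(f"pics/{out}.png",np.hstack([W,np.uint8(m)*255]))
    k,l,st,ce=cv2.connectedComponentsWithStats(np.uint8(m))
    if k<2: return None
    i=1+np.argmax(st[1:,4]);P=np.c_[xx[l==i],yy[l==i]].astype(float);mu=P.mean(0);v=np.linalg.svd(P-mu,full_matrices=False)[2][0]
    v*=np.sign(v@mu);return np.arctan2(v[1],v[0]),len(P),mu/4000
E
python3 - <<'E'
from h import *
H=[];T=[];C=[]
for dx,dy,dz,q in [(.0,.05,.17,3.1),(0,-.05,.17,3.1),(.03,0,.2,2.5),(0,.0,.2,3.6)]:
    movep([.474+dx,-.33+dy,dz],down(q));f=shot("wrist")
    for L,n,z in [(H,"heat_grip",.086),(T,"timer_grip",.086),(C,"control",0)]:
        r=find(f,"wrist",n,z);L.append(r[0][0] if r else None)
    if H[-1]:print("H",line(f,H[-1],.03,out=f"h{len(H)}"))
    if T[-1]:print("T",line(f,T[-1],.018))
print(H,T,C)
E
```

```text
H (np.float64(1.1804951045042589), 871, array([0.00796326, 0.0143186 ]))
T (np.float64(3.0650515261328035), 796, array([-0.00212814, -0.01549969]))
H (np.float64(-2.7851852610224825), 3532, array([-0.0094782 ,  0.02307878]))
T (np.float64(2.1254465699945086), 642, array([-0.00307632,  0.00792952]))
H (np.float64(1.1797714273098492), 1016, array([0.00882136, 0.01278027]))
T (np.float64(2.12300870945554), 723, array([-0.00406812,  0.00643672]))
H (np.float64(-2.924081235635017), 878, array([-0.00675683,  0.02720216]))
T (np.float64(2.11835337582397), 470, array([-0.0013016 ,  0.00972872]))
[[0.4657, -0.2798], [0.4654, -0.2776], [0.4648, -0.2775], [0.4663, -0.28]] [[0.4779, -0.3821], [0.4804, -0.3824], [0.4805, -0.3806], [0.4788, -0.3847]] [[0.4768, -0.3291], [0.4733, -0.3271], [0.4764, -0.3269], [0.4741, -0.3277]]
```

View pics/h1.png

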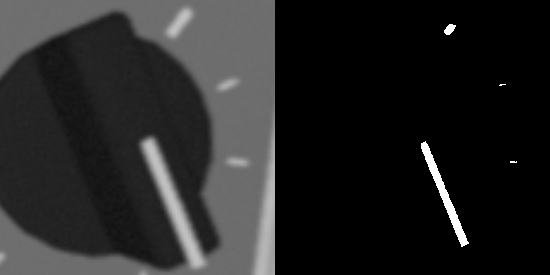

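```bash
cat >> h.py <<'E'
def turn(c,y0,y1,over=.08,n=6):
    """grip the bar at yaw y0, turn to y1, then creep past until the stop is felt"""
    let_go();movep([*c,.2],down(y0));move_l([*c,.088],.1,until_force=15);grab(30)
    p=[*c,get_state()["position"][2]]
    for y in np.linspace(y0,y1,n+1)[1:]: movep(p,down(y))
    w0=get_state()["wrist_torque"][2];print("gap",get_state()["finger_gap"],"w",w0)
    for k in range(1,int(over/.02)+1):
        movep(p,down(y1+np.sign(y1-y0)*.02*k));s=get_state();print(k,np.round(s["wrist_torque"],2),np.round(s["contact_force"],1))
        if abs(s["wrist_torque"][2]-w0)>.6: break
    let_go();move_l([*c,.2],.15)
E
python3 - <<'E'
from h import *
c=[.4677,-.2796];turn(c,1.18,3.273)
f=shot("wrist","heat_off");print(line(f,c,.03),get_state()["clock"])
E
```

```text
gap 0.20755260592127148 w 0.018678151336922414
1 [ 0.38 -1.55 -0.54] [ 7.   2.5 -3.3]
2 [ 0.38 -1.41 -0.82] [ 6.7  3.2 -2.5]
(np.float64(-3.00046661845288), 932, array([-0.01526475, -0.00146674])) 19.3833
```

View pics/heat_off.png

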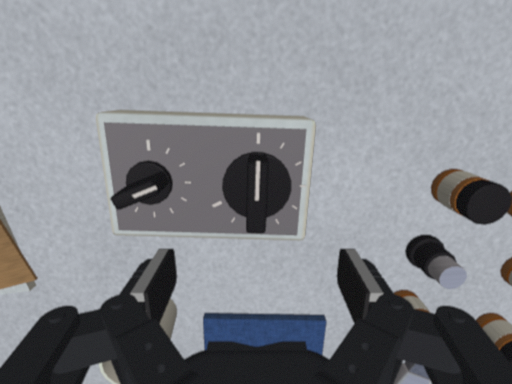

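The heater bar now points at its off tick, with the line at 3.283 rad and the stop felt. Next I'll refine the stirrer pose and run the jars.

Run:
```python
from h import *
P=[]
W=np.array([[a,b] for a in (-.045,.045) for b in (-.06,0,.06)])
def mod(p): c,s=np.cos(p[2]),np.sin(p[2]);return W@np.array([[c,s],[-s,c]])+p[:2]
x=np.array([.471,.301,-.167])
for dx,dy,dz,q in [(0,0,.24,-1.74),(0.0,.02,.24,3.0),(0,0,.24,-2.4)]:
    movep([.471+dx,.301+dy,dz],down(q));f=shot("wrist")
    D=[np.array(a) for a,s in find(f,"wrist","well0",.07)];m=mod(x)
    pr=[(np.argmin(np.hypot(*(m-d).T)),d) for d in D];pr=[(i,d) for i,d in pr if np.hypot(*(m[i]-d))<.02];P+=pr
    r=least_squares(lambda p:np.concatenate([mod(p)[i]-d for i,d in pr]),x);print(len(pr),r.x.round(4),np.abs(r.fun).max().round(4))
r=least_squares(lambda p:np.concatenate([mod(p)[i]-d for i,d in P]),x,loss="soft_l1",f_scale=.003);print(r.x,np.abs(r.fun).max())
np.savez("st.npz",p=r.x,w=mod(r.x));print(mod(r.x).round(4).tolist())
f=shot("scene");print(find(f,"scene","jar0",0));f=shot("side");print(find(f,"side","jar0",0))
```

```text
6 [ 0.4713  0.3001 -0.1495] 0.0023
5 [ 0.469   0.2985 -0.1813] 0.0032
6 [ 0.4705  0.3011 -0.1682] 0.0059
[ 0.47033286  0.29986457 -0.16669444] 0.00713367109217905
[[0.416, 0.2482], [0.426, 0.3073], [0.4359, 0.3665], [0.5048, 0.2332], [0.5147, 0.2924], [0.5247, 0.3516]]
[([0.6069, -0.0505], 0.88), ([0.4412, 0.0545], 0.68), ([0.5431, 0.0773], 0.55), ([0.4428, -0.0458], 0.55)]
[([0.6357, 0.0883], 0.88), ([0.4576, 0.0542], 0.78), ([0.4465, -0.0458], 0.65), ([0.5439, 0.0872], 0.58), ([0.6315, -0.0414], 0.54)]
```

```bash
cat >> h.py <<'E'
ST=np.load("st.npz") if __import__("os").path.exists("st.npz") else None
def locate(c,n=2):
    """jar position near c from wrist looks at different yaws"""
    E=[]
    for q in (np.pi-.7,np.pi+.7,np.pi)[:n]:
        movep([*c,.19],down(q));f=shot("wrist")
        r=[np.array(a) for a,s in find(f,"wrist","jar0",0,.3)];r=[a for a in r if np.hypot(*(a-c))<.045]
        if r: E.append(min(r,key=lambda a:np.hypot(*(a-c))))
    print("loc",np.round(E,4).tolist());return np.mean(E,0) if E else None
def place(w,yaw=None):
    """lower the held jar into well w; small search if it lands on the rim"""
    yaw=ST["p"][2]+np.pi/2-np.pi if yaw is None else yaw
    c=ST["w"][w];movep([*c,.2],down(yaw));move_l([*c,.135],.12)
    for o in [(0,0)]+[(.003*np.cos(a),.003*np.sin(a)) for a in np.arange(0,6.2,1.05)]+[(.006*np.cos(a),.006*np.sin(a)) for a in np.arange(0,6.2,.79)]:
        t=c+np.array(o);move_l([*t,.125],.08);hit=move_l([*t,.0945],.04,until_force=8);s=get_state()
        print("place",np.round(o,4),hit,s["position"].round(4) if hasattr(s["position"],"round") else s["position"],np.round(s["contact_force"],1))
        if s["position"][2]<.1: break
    else: return False
    let_go();move_l([*t,.2],.15);return True
def pick(c,yaw=np.pi):
    let_go();movep([*c,.15],down(yaw));hit=move_l([*c,.049],.12,until_force=8);grab(40);s=get_state();print("pick",hit,round(s["finger_gap"],3))
    move_l([*c,.2],.15);print("held gap",round(get_state()["finger_gap"],3),round(get_state()["grasp_force"],1))
E
python3 - <<'E'
from h import *
c=locate(np.array([.446,.054]));pick(c)
print(place(0),get_state()["clock"])
movep([.471,.301,.26],down(3.0));shot("wrist","p0")
E
```

```text
loc [[0.4472, 0.0477]]
pick False 0.503
held gap 0.507 40.8
place [0 0] True [0.4155 0.2479 0.0957] [-0.9 -1.4  5.8]
True 34.1667
```

View pics/p0.png

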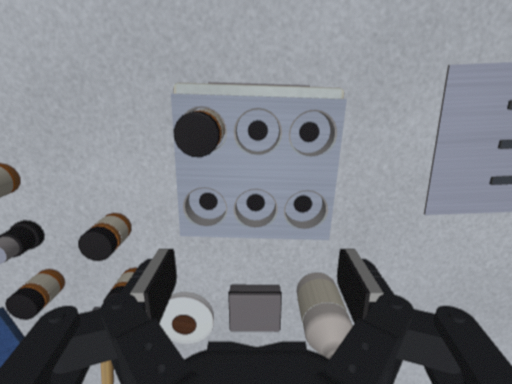

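Well 0 is filled and the jar stands upright, cap at (198,133). Continuing with the rest.

Run:
```python
from h import *
for w,c in [(1,[.537,.077]),(2,[.445,-.046]),(3,[.634,.087]),(4,[.614,-.049])]:
    p=locate(np.array(c),3)
    if p is None: print("none",c);break
    pick(p)
    if get_state()["finger_gap"]<.4: print("missed");break
    if not place(w): break
    print(w,get_state()["clock"])
movep([.471,.301,.28],down(3.0));shot("wrist","p1")
```

```text
loc [[0.5368, 0.0812], [0.54, 0.0797], [0.5458, 0.0802]]
pick False 0.503
held gap 0.506 40.7
place [0 0] True [0.4256 0.3072 0.0957] [-0.9 -1.3  5.7]
1 46.0
loc [[0.447, -0.0479], [0.445, -0.0483], [0.4462, -0.0497]]
pick False 0.506
held gap 0.509 40.8
place [0 0] True [0.4354 0.3661 0.0957] [-0.4 -0.4  5.3]
2 57.2583
loc [[0.6695, 0.0708], [0.6731, 0.0705], [0.6721, 0.0693]]
pick False 0.502
held gap 0.503 40.8
place [0 0] True [0.5044 0.2325 0.0958] [-0.  -0.4  5.4]
3 68.125
loc [[0.6189, -0.0464], [0.6168, -0.0492], [0.614, -0.0494]]
pick False 0.503
held gap 0.501 40.7
place [0 0] True [0.5142 0.2921 0.0957] [-0.6 -0.6  3.7]
4 79.275
```

View pics/p1.png

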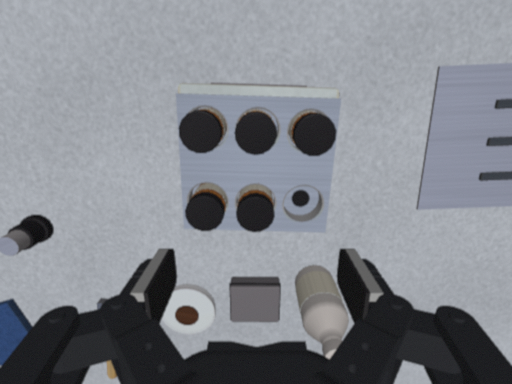

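All five jars are seated, with well 5 left empty; one jar had shifted about 4 cm and was found again. Now the timer.

Run:
```python
from h import *
c=[.4812,-.3814];movep([.47,.0,.28],down(3.1))
turn(c,2.122+np.pi,2.225,n=8)
f=shot("wrist","tim");a=line(f,c,.018);print(a,"timer",None if a is None else (3.283-a[0])%(2*np.pi))
movep([.474,-.32,.24],down(3.1));f=shot("wrist","fin");a=line(f,c,.018);print(a,(3.283-a[0])%(2*np.pi),line(f,[.4677,-.2796],.03),get_state()["clock"])
f=shot("scene","scene_end");print(find(f,"scene","jar0",.046))
```

```text
gap 0.15531085803278194 w -0.04332418000934478
1 [-1.31 -1.9   0.46] [ 8.7 -6.6 -9.1]
2 [-1.4  -1.8   1.01] [ 8.7 -7.3 -9.3]
(np.float64(-0.8914509891516966), 455, array([ 0.00623022, -0.00863407])) timer 4.174450989151697
(np.float64(-0.9245322815814251), 336, array([ 0.00632217, -0.0086808 ])) 4.207532281581425 (np.float64(-3.003342372087133), 738, array([-0.01547527, -0.00144275])) 93.0083
[([0.518, 0.2922], 0.75), ([0.4144, 0.2478], 0.7), ([0.4268, 0.2988], 0.58), ([0.4393, 0.3639], 0.58), ([0.5064, 0.2477], 0.53)]
```

View pics/fin.png

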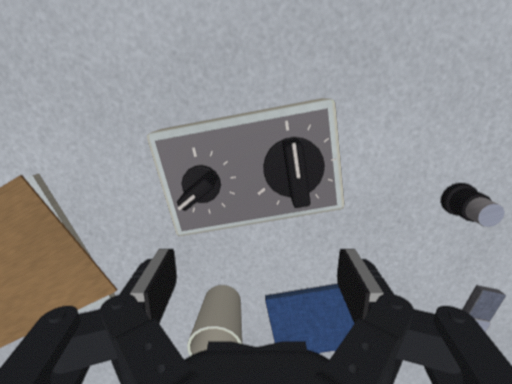

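View pics/scene_end.png

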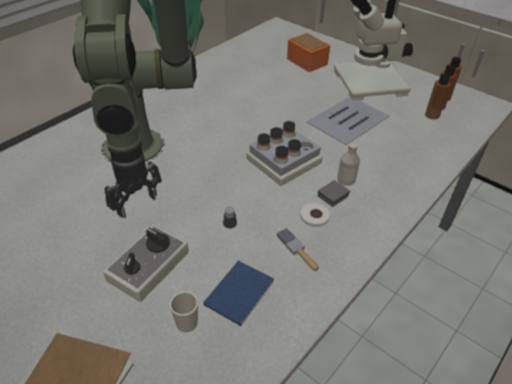

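The heater line at (295,160) still points at off and measures −3.00 rad, unchanged. The timer line at (187,202) is at the clockwise stop, about 4.2. All five jars are in wells and the other things have not moved.

```bash
python3 -c "
from cell import *
print(sign_off())"
```

```text
the job is handed in; nothing more can be done
None
```

The job is handed in, though no verdict came back: by the last pictures the heater is at its off stop, all five jars are down in wells 0–4, the timer is at its clockwise stop, and nothing else on the bench was moved.

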